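# Make up a medicine order from jars and a carton chute

## Task

Make up the order: stand each of the three white tablet jars upright in the square black tray of its own size (largest jar in the largest tray, middle in the middle, smallest in the smallest). Draw the bottom carton out of the stack chute, leaving the cartons above it inside the chute, and lay it flat, label side up, in the long tray, lengthwise. Do not tip the jars over on the way.

Things in the scene. Friction and masses are not known exactly. Their poses are not given: they have to be found in the camera images.
- jar_large: the large jar: upright white plastic tablet jar with screw cap, 60 mm diameter (cap slightly narrower), 78 mm tall. Origin at the centre of its underside, z up; its body is straight-sided over the lower 56 mm. Loose, starts standing on the counter
- jar_medium: the medium jar: upright white plastic tablet jar with screw cap, 46 mm diameter (cap slightly narrower), 62 mm tall. Origin at the centre of its underside, z up; its body is straight-sided over the lower 44 mm. Loose, starts standing on the counter
- jar_small: the small jar: upright white plastic tablet jar with screw cap, 32 mm diameter (cap slightly narrower), 46 mm tall. Origin at the centre of its underside, z up; its body is straight-sided over the lower 33 mm. Loose, starts standing on the counter
- tray_large: the large square tray, for the large jar: fixed black plastic tray, 86 mm square outside, 80 mm square inside, floor 3 mm thick, rim 10 mm above the counter. Origin at the centre of its underside, z up
- tray_medium: the medium square tray, for the medium jar: fixed black plastic tray, 72 mm square outside, 66 mm square inside, floor 3 mm thick, rim 10 mm above the counter. Origin at the centre of its underside, z up
- tray_small: the small square tray, for the small jar: fixed black plastic tray, 58 mm square outside, 52 mm square inside, floor 3 mm thick, rim 10 mm above the counter. Origin at the centre of its underside, z up
- tray_long: the long tray, for the carton: fixed black plastic tray, 136 mm (its x axis) by 86 mm (its y axis) outside, 130 by 80 mm inside, floor 3 mm thick, rim 10 mm above the counter. Origin at the centre of its underside, z up
- chute: fixed aluminium stack chute, 116 (x) by 62 (y) mm, 56 mm tall, walls 3 mm, open top, no floor. Three flat cartons in it, stacked from the counter up, their top at 60 mm. Its front (-x) wall, outer face 58 mm from the origin, starts 24 mm up: only the bottom carton slides out, along the chute's own -x, roughly towards the robot. Origin: centre of the well, at counter level, z up
- carton_bottom: bottom carton: white box with blue band and grey label patch on top, 105 (x) by 50 (y) by 20 mm high, about 60 g. Lies on the counter in line with the chute, its front end 36 mm past the chute's front wall; pull it about 75 mm along the chute's -x to clear it, then lift. Origin: centre of its underside, z up
- carton_top: the top carton of the stack, same size; an identical middle carton lies hidden between it and the bottom one. Origin at the centre of its underside, 40 mm above the counter at the start and 20 mm once the bottom carton is drawn. Stays in the chute
Things that resemble listed ones, but are neither listed nor needed, are in the scene too. Leave any red or yellow look-alike of the tray_small alone.

How it is judged:
At the end, for the whole second after the job is handed in: Jars upright (0.1 rad) on the floor of their own trays, within 16 mm of centre. Bottom carton flat, label up, in the long tray: 18 mm lengthwise, 20 mm sideways, 0.35 rad. Top carton in the chute within 15 mm, its underside 14-26 mm up (only the middle one below it). All at rest (horizontal distance between jar_large and tray_large below 0.016 m and z of jar_large in the frame of tray_large below 0.007 m and angle between each of jar_large, jar_medium, jar_small, carton_bottom's own z axis and vertical below 0.1 rad and linear speed of each of jar_large, jar_medium, jar_small, carton_bottom, carton_top below 0.02 m/s and horizontal distance between jar_medium and tray_medium below 0.016 m and z of jar_medium in the frame of tray_medium below 0.007 m and horizontal distance between jar_small and tray_small below 0.016 m and z of jar_small in the frame of tray_small below 0.007 m and x of carton_bottom in the frame of tray_long between -0.018 and 0.018 m and y of carton_bottom in the frame of tray_long between -0.02 and 0.02 m and z of carton_bottom in the frame of tray_long between 0 and 0.008 m and angle between the x axis of carton_bottom and the x axis of tray_long, either way round below 0.35 rad and x of carton_top in the frame of chute between -0.015 and 0.015 m and y of carton_top in the frame of chute between -0.015 and 0.015 m and z of carton_top in the frame of chute between 0.014 and 0.026 m); the robot touches nothing.
It fails at once if a jar is tipped over (more than 0.8 rad) (angle between any of jar_large, jar_medium, jar_small's own z axis and vertical above 0.8 rad).
It fails at once if the top carton is taken out of the chute (raised above 60 mm or shifted by more than 20 mm) (z of carton_top in the frame of chute above 0.06 m or horizontal distance between carton_top and chute above 0.02 m).
It also fails if it takes over 112 s, if anything falls off the work surface, if the arm or the gripper's body presses on something with over 40 N, if the wrist force passes 120 N, or if a joint passes its speed limit or range.

## Robot

A 7-joint arm with a two-finger parallel gripper is mounted at the origin on the work surface. World frame = base frame: x ahead of the robot, y to its left, z up, the work surface at z = 0. Lengths are in m, angles in rad, forces in N, time in s.
With the tool pointing down it reaches from about 0.4 to 0.85 m from the base axis. Payload 10.4 kg.
Tool frame: the origin (TCP) lies midway between the tips of the shut fingers; the grasp point (between the pads) lies 19 mm behind it; z points along the fingers, y is the line along which they close (so a half turn about z gives the same grasp; the last joint's range is limited). The gripper opens to 87 mm and grips with 3 to 60 N. Pads are 19 mm wide; open, the fingers measure 117 mm over their backs; the gripper's body (75 mm by 190 mm) begins 51 mm behind the grasp point.
Start: joints at [-1.362, 0.332, -0.065, 1.46, 0.022, 1.35, -0.088], TCP at [0.144, 0.608, 0.223] pointing down, gripper open.
Joint ranges: [-2.6, 2.6], [-0.5, 2.12], [-1.47, 1.34], [0.16, 2.42], [-1.27, 4.41], [0.06, 2.06], [-2.6, 2.6]. Speed limits (rad/s): [2.22, 2.22, 2.79, 2.79, 3.14, 3.14, 3.14].

## Interface

Orientations are given as a unit quaternion [x, y, z, w].
In Python, from bench import r gives the robot as it stands.
- The arm moves only by the tool arm_command, never from a script. Its argument "moves" is one flat list of numbers, 4 for each row, row after row: the shift along the tool's x, y, z in cm, then the turn about the tool's z in degrees. A call has 1 to 12 rows; each row shifts and turns the commanded pose from where the row before left it, along the tool's axes as they then stand; what a row does not reach is not made up. A row lasts 1/12 s, in which the tool goes at most 41.7 mm and 7.16 degrees, less where a joint would pass 70% of its speed; a pose out of reach is approached as far as the arm can. A call with a gripper value outside its range is refused whole. "fingers" is the opening in per cent of the stroke, from 0 (shut) to 100 (fully open), set as the call begins (left out, the last holds). The fingers move at their own pace and stop on an object; "squeeze" is the grip in N (left out, the last holds). Time passes only in rows, so rows that do not move let the fingers close. It gives the time, the measured TCP pose, the force, the opening and the grip force at its end, in the units of the state.
- r.read_state(): the state, without advancing time (a new reading comes with each control period).
- r.camera(name): name is "side" or "top"; returns the picture (400x640x3 uint8, red, green, blue); there is no depth.
- r.camera_info(name): a dict with "fx", "fy", "cx", "cy" (pixels), "origin" and "attitude" of the camera in the world. Camera axes: x right, y up, looking along -z (the intrinsics and any distortion apply to the point x, -y, -z); pixel columns grow to the right and rows downward; lengths in m; the calibration is good to about 2 mm. A picture is of the moment at which its call begins. camera_info takes no time and is no camera call.
- r.close_job(): hands the job in; it is judged then, once.
The state is a dict: "time": time; "joint_positions": joint angles; "joint_vel": joint speeds; "joint_torque": joint torques, N m; "ee_pos": TCP position; "eef_rot": TCP orientation; "ft_force": force on the tool from outside, world axes, zero at the start; "torque": the same for the moment, N m; "width": finger opening in m; "grip_force": force on a finger pad.
Only numpy, scipy, OpenCV 4.12 (cv2) and the standard library are available. Lean on these libraries where they do the work, as an engineer would, in place of code of your own. Each camera call takes 0.05 s, during which the arm holds its last target. There are 200 camera calls.

## Working session

There is one attempt and no reset: what is moved stays moved. The work goes in short steps, Python scripts to look and compute and a tool call to move; the robot and the scene stay as the last step left them, time stands still between calls to the robot, and variables do not carry over. Pictures are saved under pics/ and viewed, at most 14 in all, crops included, and the job is handed in when it is done.

Besides the shell and the picture viewer there is one more tool, called after "Request:" by a JSON object that holds its "method" and its "body". arm_command: Moves the arm, as the interface text tells. Its arguments: {"type":"object","properties":{"moves":{"type":"array"},"fingers":{"type":"number"},"squeeze":{"type":"number"}},"required":["moves"]}

```bash
mkdir -p pics; ls
python3 - <<'E'
from bench import r
import cv2
for n in("side","top"):
    cv2.imwrite(f"pics/{n}0.png",cv2.resize(r.camera(n)[:,:,::-1],(800,500)))
    print(n,r.camera_info(n))
s=r.read_state();print(s)
E
```

```text
pics
side {'fx': 475.99221355641816, 'fy': 475.99221355641816, 'cx': 318.2239718565489, 'cy': 198.69610732518265, 'origin': array([ 0.0262429 , -0.69564051,  0.89549297]), 'attitude': array([ 0.367034  , -0.12006943, -0.25989431,  0.88505611])}
top {'fx': 432.2121800893883, 'fy': 432.2121800893883, 'cx': 310.7035119730519, 'cy': 197.6790979002346, 'origin': array([ 0.45537203, -0.00323789,  1.07768287]), 'attitude': array([-0.01195013,  0.01785191,  0.71109487, -0.70276781])}
{'time': 0.1, 'joint_positions': array([-1.36160866,  0.33277264, -0.06469374,  1.46083568,  0.02159099,
        1.34985919, -0.08853324]), 'joint_vel': array([ 0.00056034, -0.00059741,  0.00124094, -0.00128811, -0.00216926,
       -0.00085242, -0.00034092]), 'joint_torque': array([ 1.04499675e-03, -6.24541283e+01,  2.41546507e-02, -3.90708983e+01,
       -6.14136388e-02,  3.67200002e-02,  9.15445162e-05]), 'ee_pos': array([0.14350192, 0.60797167, 0.2218663 ]), 'eef_rot': array([ 1.15645663e-01,  9.93290357e-01, -5.88199405e-04, -4.58677754e-05]), 'ft_force': array([-0.24886707, -0.70974576, -0.21917352]), 'torque': array([-0.01245459, -0.05511982, -0.02482033]), 'grip_force': 0.0, 'width': 0.08745812208909726}
```

View pics/top0.png

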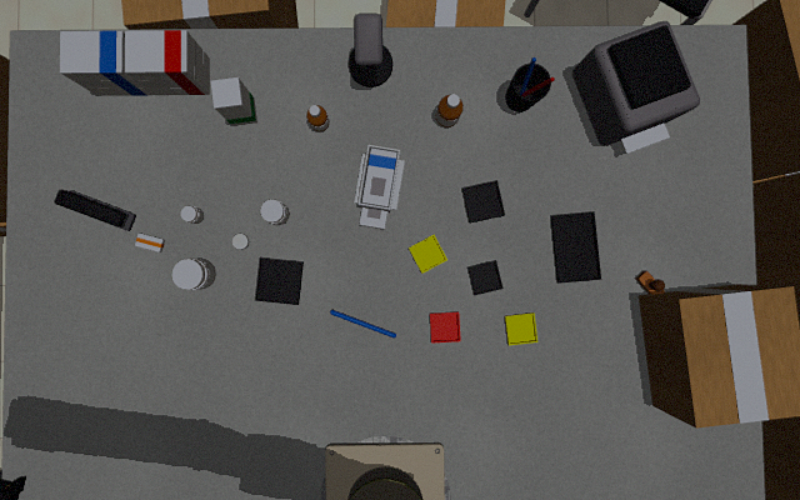

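View pics/side0.png

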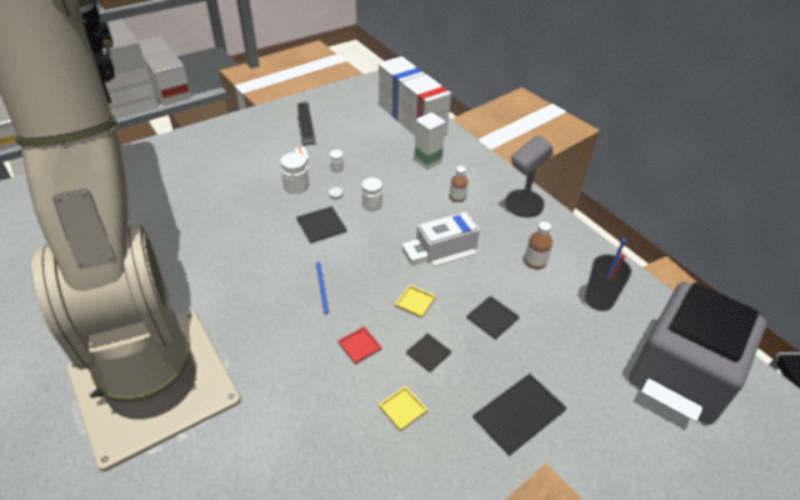

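The jars are at top-view (190,273) large, (273,211) medium and (190,214) small. A flat white disc at (240,241) looks like a jar but isn't one. The black trays are large (279,281), medium (483,201), small (485,277) and long (575,247). The coloured look-alikes are yellow (428,253) and (521,328), and red (444,327). The chute is at (380,180), with the carton front end at (373,217). I'll check these in a close crop.

```bash
cat > h.py <<'E'
from bench import r
import numpy as np,cv2
from scipy.spatial.transform import Rotation as R
def p2w(n,u,v,z):
    c=r.camera_info(n);d=R.from_quat(c["attitude"]).apply([(u-c["cx"])/c["fx"],-(v-c["cy"])/c["fy"],-1])
    o=c["origin"];return o+d*(z-o[2])/d[2]
def w2p(n,p):
    c=r.camera_info(n);q=R.from_quat(c["attitude"]).inv().apply(np.array(p)-c["origin"])
    return np.array([c["cx"]+c["fx"]*q[0]/-q[2],c["cy"]+c["fy"]*q[1]/q[2]])
def crop(n,u0,v0,u1,v1,k,f):
    im=r.camera(n)[v0:v1,u0:u1,::-1];cv2.imwrite(f"pics/{f}.png",cv2.resize(im,None,fx=k,fy=k,interpolation=cv2.INTER_CUBIC))
E
python3 - <<'E'
from h import *
crop("top",130,100,330,250,4,"c1")
im=r.camera("top");g=im.max(2)
m=(g<60).astype(np.uint8)
cs,_=cv2.findContours(m,0,2)
for c in cs:
    (u,v),(w,h),a=cv2.minAreaRect(c)
    if w*h>300 and 100<v<300: 
        b=cv2.boxPoints(((u,v),(w,h),a)); P=np.array([p2w("top",*q,.01)[:2] for q in b])
        print(np.round([u*1.25,v*1.25,w,h,a],1),P.mean(0).round(4),np.linalg.norm(P[1]-P[0]).round(4),np.linalg.norm(P[2]-P[1]).round(4),"dirs",np.degrees(np.arctan2(*(P[1]-P[0])[::-1])).round(1))
E
```

```text
[484.5 277.   23.9  24.3  76.8] [ 0.439  -0.2016] 0.0602 0.059 dirs -77.5
[278.6 280.4  35.6  34.9   5.7] [0.4372 0.2046] 0.0858 0.0878 dirs -5.8
[574.9 246.9  55.   36.1  84.1] [ 0.4967 -0.3824] 0.0902 0.1363 dirs -84.7
[ 94.7 208.   65.9  15.2  20.6] [0.5844 0.5667] 0.0374 0.1635 dirs -19.7
[482.5 201.4  29.2  29.7  77.5] [ 0.5891 -0.2007] 0.0742 0.0727 dirs -78.0
[725.3 291.6 118.1 216.4  45. ] [ 0.4064 -0.6803] 0.5454 0.2916 dirs -46.4
[  4.4 138.1   7.  133.    0. ] [0.7266 0.7467] 0.333 0.0174 dirs 1.0
```

View pics/c1.png

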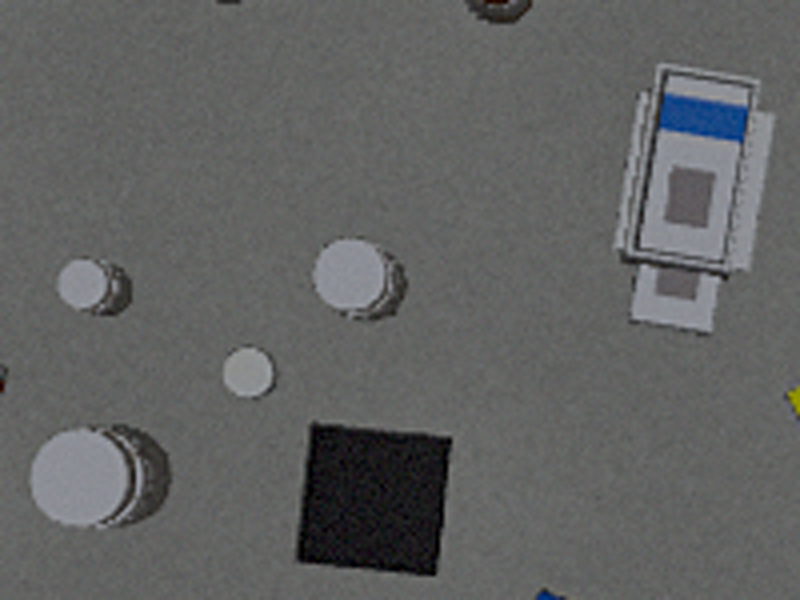

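The crop confirms the choice. Jar caps are at crop (80,477) large, (351,275) medium and (85,284) small, and the thin disc at (249,372) is a loose lid. The chute rim corners are (660,65), (760,78), (727,272) and (622,258). The carton's front end is at (632..712, 320..332).

Run:
```python
from h import *
f=lambda u,v,z:p2w("top",130+u/4-.375,100+v/4-.375,z)
for n,u,v,z in(("L",80,477,.078),("M",351,275,.062),("S",85,284,.046)):print(n,f(u,v,z).round(4))
P=np.array([f(*q,.056)[:2] for q in((660,65),(760,78),(727,272),(622,258))])
print("chute",P.mean(0),np.linalg.norm(np.diff(P,axis=0),axis=1),[np.degrees(np.arctan2(*(a-b)[::-1])) for a,b in((P[0],P[3]),(P[1],P[2]))])
print("front",f(632,320,.02),f(712,332,.02),f(636,266,.02),f(720,274,.02))
s=r.read_state();print(R.from_quat(s["eef_rot"]).as_matrix().round(4))
```

```text
L [0.4529 0.3598 0.078 ]
M [0.5698 0.207  0.062 ]
S [0.5679 0.3688 0.046 ]
chute [0.63206973 0.00541932] [0.06011048 0.11777745 0.06283276] [np.float64(-11.633376689523452), np.float64(-10.304868319546966)]
front [0.54490168 0.04373786 0.02      ] [ 0.53697128 -0.00522512  0.02      ] [0.57811603 0.04096065 0.02      ] [ 0.57261587 -0.01055348  0.02      ]
[[-9.733e-01  2.297e-01 -2.000e-04]
 [ 2.297e-01  9.733e-01 -8.000e-04]
 [-0.000e+00 -8.000e-04 -1.000e+00]]
```

```bash
cat >> h.py <<'E'
def to(p,yaw=None):
    "shift (cm, tool axes) from measured TCP to p; turn (deg) to get tool y at yaw"
    s=r.read_state();M=R.from_quat(s["eef_rot"]).as_matrix();y=np.degrees(np.arctan2(M[1,1],M[0,1]))
    d=M.T@(np.array(p)-s["ee_pos"])*100
    t=0 if yaw is None else -((yaw-y+90)%180-90)
    print("shift cm",d.round(2),"len",np.linalg.norm(d).round(1),"turn",round(t,1),"yaw",y.round(1),"t",s["time"])
E
python3 - <<'E'
from h import *
to((.453,.360,.14))
im=cv2.resize(r.camera("side")[:,:,::-1],None,fx=4,fy=4,interpolation=2)
for p in((.4529,.3598,.078),(.5698,.207,.062),(.5679,.3688,.046),(.4372,.2046,.01),(.541,.0195,.02),(.632,.0054,.056)):
    cv2.drawMarker(im,tuple((w2p("side",p)*4).astype(int)),(0,0,255),0,16,1)
cv2.imwrite("pics/s1.png",im[440:900,840:1600])
E
```

```text
shift cm [-35.82 -17.03   8.22] len 40.5 turn 0 yaw 76.7 t 0.2
```

View pics/s1.png

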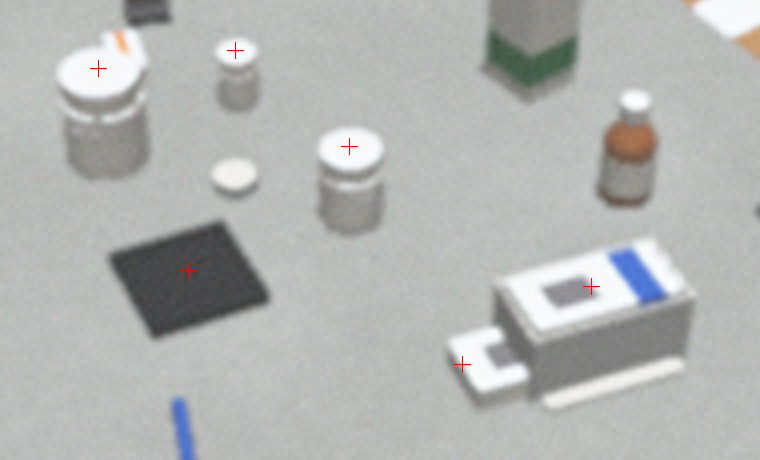

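The projected marks (large (98,68), small (235,50), medium (349,146), carton front (462,364)) land on their features within about 2 mm. I'll set out.

Request:
{"method": "arm_command", "body": {"moves": [-3,-1.4,0.7,0,-3,-1.4,0.7,0,-3,-1.4,0.7,0,-3,-1.4,0.7,0,-3,-1.4,0.7,0,-3,-1.4,0.7,0,-3,-1.4,0.7,0,-3,-1.4,0.7,0,-3,-1.4,0.7,0,-3,-1.4,0.7,0,-3,-1.4,0.7,0,-3,-1.4,0.7,0], "fingers": 100, "squeeze": 20}}

```text
time: 1.25
ee_pos: [0.4564, 0.3609, 0.1383]
eef_rot: [0.116, 0.993, 0.0, 0.0]
ft_force: [0.3, 0.8, 0.9]
width: 0.0872
grip_force: 0.0
```

```bash
python3 -c "
from h import *
to((.453,.360,.021))"
```

```text
shift cm [ 0.31 -0.17 11.73] len 11.7 turn 0 yaw 76.7 t 1.25
```

Request:
{"method": "arm_command", "body": {"moves": [0.3,-0.2,2,0,0,0,2,0,0,0,2,0,0,0,2,0,0,0,2,0,0,0,1.2,0,0,0,0.5,0,0,0,0,0,0,0,0,0]}}

```text
time: 2.0
ee_pos: [0.4524, 0.3612, 0.0223]
eef_rot: [0.116, 0.993, 0.0, 0.0]
ft_force: [-0.1, -0.3, 0.2]
width: 0.0872
grip_force: 0.0
```

Request:
{"method": "arm_command", "body": {"moves": [0,0,0,0,0,0,0,0,0,0,0,0,0,0,0,0,0,0,0,0,0,0,0,0,0,0,0,0,0,0,0,0,0,0,0,0,0,0,0,0], "fingers": 0}}

```text
time: 2.83
ee_pos: [0.452, 0.361, 0.0218]
eef_rot: [0.116, 0.993, 0.0, 0.0]
ft_force: [-0.2, -1.9, 4.9]
width: 0.0596
grip_force: 20.0
```

```bash
python3 -c "
from h import *
to((.437,.2046,.06));to((.437,.2046,.024))"
```

```text
shift cm [ -2.13 -15.57  -3.82] len 16.2 turn 0 yaw 76.7 t 2.8333
shift cm [ -2.13 -15.57  -0.22] len 15.7 turn 0 yaw 76.7 t 2.8333
```

Request:
{"method": "arm_command", "body": {"moves": [0,0,-1,0,0,0,-1.5,0,0,0,-1.5,0,-0.1,-0.6,0,0,-0.2,-1.5,0,0,-0.3,-2.5,0,0,-0.4,-2.9,0,0,-0.4,-2.9,0,0,-0.3,-2.5,0,0,-0.2,-1.5,0,0,-0.1,-0.7,0,0,-0.1,-0.4,0,0]}}

```text
time: 3.83
ee_pos: [0.4367, 0.2047, 0.0615]
eef_rot: [0.116, 0.993, 0.0, -0.0]
ft_force: [0.1, 0.0, -1.4]
width: 0.0597
grip_force: 20.0
```

```bash
python3 -c "
from h import *
to((.437,.2046,.0255));crop('side',190,90,390,240,4,'l1')"
```

```text
shift cm [-0.03 -0.    3.6 ] len 3.6 turn 0 yaw 76.7 t 3.8333
```

View pics/l1.png

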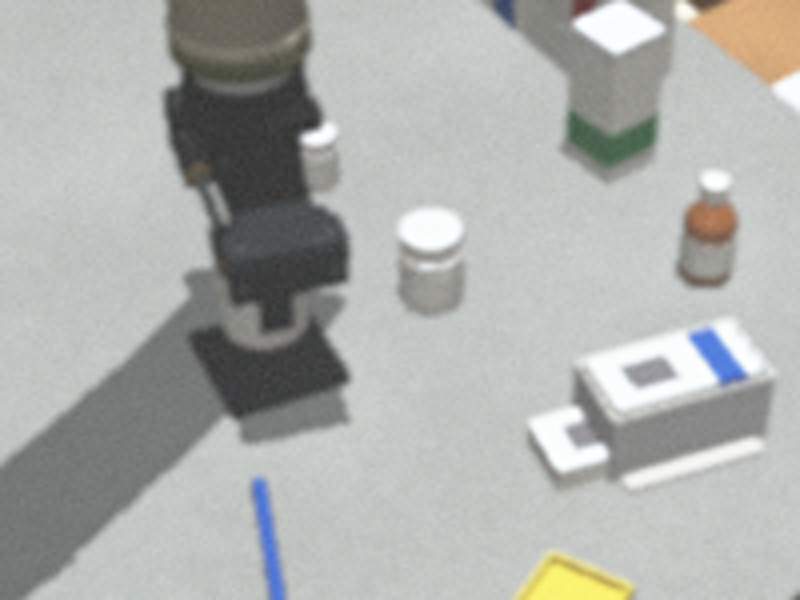

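The large jar (265,315) hangs upright over the black tray (270,365). I'll lower it, release, and retreat.

Request:
{"method": "arm_command", "body": {"moves": [0,0,1,0,0,0,1,0,0,0,0.8,0,0,0,0.5,0,0,0,0.3,0,0,0,0,0,0,0,0,0]}}

```text
time: 4.47
ee_pos: [0.4368, 0.2054, 0.0252]
eef_rot: [0.115, 0.993, -0.0, -0.0]
ft_force: [0.2, -0.4, -2.0]
width: 0.0593
grip_force: 20.0
```

Request:
{"method": "arm_command", "body": {"moves": [0,0,0,0,0,0,0,0,0,0,0,0,0,0,0,0,0,0,0,0,0,0,-1,0,0,0,-2,0,0,0,-3,0,0,0,-3,0,0,0,-2,0,0,0,0,0], "fingers": 100}}

```text
time: 5.38
ee_pos: [0.439, 0.2063, 0.1407]
eef_rot: [0.116, 0.993, 0.002, 0.003]
ft_force: [0.2, 0.5, 0.9]
width: 0.0869
grip_force: 0.0
```

```bash
python3 -c "
from h import *
to((.5695,.207,.12))"
```

```text
shift cm [-12.67   3.05   2.15] len 13.2 turn 0 yaw 76.7 t 5.3833
```

Request:
{"method": "arm_command", "body": {"moves": [-1.5,0.4,0.2,0,-2.5,0.6,0.4,0,-2.8,0.7,0.5,0,-2.8,0.7,0.5,0,-2,0.4,0.4,0,-1.1,0.3,0.2,0,0,0,0,0]}}

```text
time: 5.97
ee_pos: [0.569, 0.2053, 0.1127]
eef_rot: [0.116, 0.993, -0.001, -0.0]
ft_force: [-0.0, -0.2, 0.1]
width: 0.0869
grip_force: 0.0
```

```bash
python3 -c "
from h import *
to((.5695,.207,.018))"
```

```text
shift cm [-0.01  0.19  9.47] len 9.5 turn 0 yaw 76.6 t 5.9667
```

Request:
{"method": "arm_command", "body": {"moves": [0,0.2,2,0,0,0,2,0,0,0,2,0,0,0,1.7,0,0,0,1.2,0,0,0,0.6,0,0,0,0,0,0,0,0,0]}}

```text
time: 6.63
ee_pos: [0.5681, 0.2083, 0.0192]
eef_rot: [0.116, 0.993, 0.0, 0.0]
ft_force: [-0.3, -0.5, 0.4]
width: 0.0869
grip_force: 0.0
```

Request:
{"method": "arm_command", "body": {"moves": [0,0,0,0,0,0,0,0,0,0,0,0,0,0,0,0,0,0,0,0,0,0,0,0,0,0,0,0,0,0,0,0,0,0,0,0,0,0,0,0,0,0,0,0], "fingers": 0}}

```text
time: 7.55
ee_pos: [0.568, 0.2082, 0.0186]
eef_rot: [0.116, 0.993, 0.0, -0.0]
ft_force: [-1.1, -0.5, -0.0]
width: 0.0453
grip_force: 20.0
```

Request:
{"method": "arm_command", "body": {"moves": [0,0,-1,0,0,0,-1.5,0,0,0,-2.5,0,0,0,-2.5,0,0,0,-2.5,0,0,0,-1.5,0,0,0,-1,0,0,0,0,0]}}

```text
time: 8.22
ee_pos: [0.569, 0.2085, 0.1462]
eef_rot: [0.116, 0.993, 0.001, 0.002]
ft_force: [0.4, 0.4, -0.4]
width: 0.0453
grip_force: 20.0
```

```bash
python3 -c "
from h import *
to((.589,-.2007,.12));print(r.read_state()['joint_positions'])"
```

```text
shift cm [-11.34 -39.37   2.55] len 41.1 turn 0 yaw 76.7 t 8.2167
[-0.64336427  0.34129657  0.26809503  1.62946156 -0.09649624  1.18009441
  0.98535839]
```

Request:
{"method": "arm_command", "body": {"moves": [-0.3,-1,0,0,-0.6,-2,0,0,-0.9,-3,0,0,-1,-3.5,0,0,-1,-3.5,0,0,-1,-3.5,0,0,-1,-3.5,0,0,-1,-3.5,0,0,-1,-3.5,0,0,-1,-3.5,0,0,-1,-3.5,0,0,-0.7,-2.5,0.5,0]}}

```text
time: 9.22
ee_pos: [0.5848, -0.1761, 0.1378]
eef_rot: [0.117, 0.993, -0.001, -0.0]
ft_force: [0.5, -1.0, 0.0]
width: 0.0455
grip_force: 20.0
```

```bash
python3 -c "
from h import *
to((.589,-.2007,.05))"
```

```text
shift cm [-0.98 -2.28  8.79] len 9.1 turn 0 yaw 76.5 t 9.2167
```

Request:
{"method": "arm_command", "body": {"moves": [-0.5,-1.3,1.5,0,-0.3,-0.7,2,0,0,-0.3,2,0,0,0,1.8,0,0,0,1,0,0,0,0.5,0,0,0,0,0,0,0,0,0]}}

```text
time: 9.88
ee_pos: [0.5889, -0.1955, 0.0508]
eef_rot: [0.116, 0.993, -0.0, 0.0]
ft_force: [-0.7, -0.3, -0.5]
width: 0.0453
grip_force: 20.0
```

```bash
python3 -c "
from h import *
to((.589,-.2007,.0225));crop('side',310,190,510,340,4,'m1')"
```

```text
shift cm [-0.13 -0.5   2.83] len 2.9 turn 0 yaw 76.7 t 9.8833
```

View pics/m1.png

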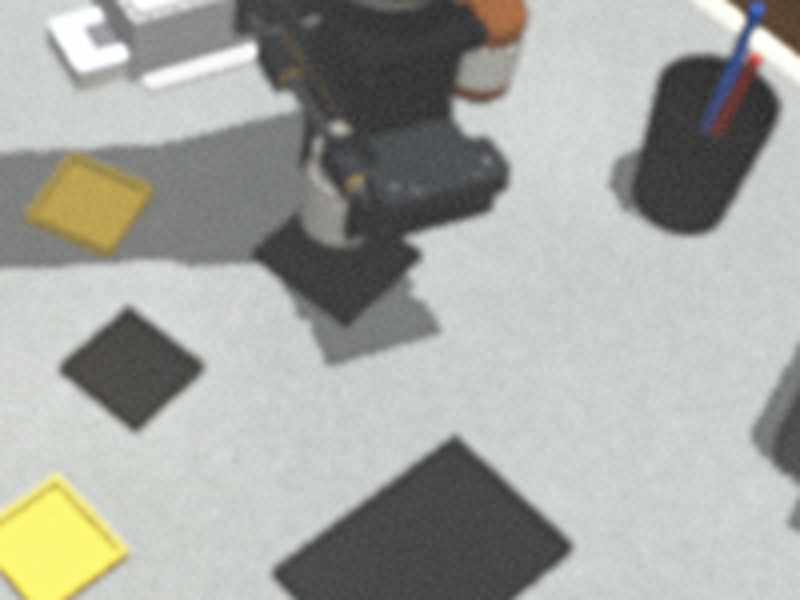

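The medium jar (330,215) hangs over the medium tray (340,260). I'll lower it.

Request:
{"method": "arm_command", "body": {"moves": [-0.1,-0.5,1,0,0,0,0.8,0,0,0,0.6,0,0,0,0.4,0,0,0,0,0,0,0,0,0]}}

```text
time: 10.43
ee_pos: [0.5885, -0.2005, 0.0222]
eef_rot: [0.116, 0.993, 0.0, -0.0]
ft_force: [0.2, 0.8, -0.7]
width: 0.0454
grip_force: 20.0
```

Request:
{"method": "arm_command", "body": {"moves": [0,0,0,0,0,0,0,0,0,0,0,0,0,0,0,0,0,0,0,0,0,0,-1,0,0,0,-2,0,0,0,-3,0,0,0,-3,0,0,0,-2,0,0,0,0,0], "fingers": 100}}

```text
time: 11.35
ee_pos: [0.591, -0.2017, 0.1384]
eef_rot: [0.116, 0.993, -0.0, 0.004]
ft_force: [0.4, 0.1, 0.9]
width: 0.087
grip_force: 0.0
```

```bash
python3 -c "
from h import *
to((.5675,.369,.14))"
```

```text
shift cm [15.42 54.99 -0.26] len 57.1 turn 0 yaw 76.7 t 11.35
```

Request:
{"method": "arm_command", "body": {"moves": [0.5,2,0,0,1,3.5,0,0,1.1,3.9,0,0,1.1,3.9,0,0,1.1,3.9,0,0,1.1,3.9,0,0,1.1,3.9,0,0,1.1,3.9,0,0,1.1,3.9,0,0,1.1,3.9,0,0,1.1,3.9,0,0,1.1,3.9,0,0]}}

```text
time: 12.35
ee_pos: [0.5687, 0.2631, 0.1329]
eef_rot: [0.116, 0.993, 0.0, 0.0]
ft_force: [0.6, -0.2, 0.4]
width: 0.0869
grip_force: 0.0
```

Request:
{"method": "arm_command", "body": {"moves": [1.1,3.9,0,0,0.9,3.3,0,0,0.6,2,0,0,0.3,1,0,0,0,0,0,0,0,0,0,0]}}

```text
time: 12.85
ee_pos: [0.5648, 0.3658, 0.1324]
eef_rot: [0.116, 0.993, -0.001, 0.0]
ft_force: [0.2, -0.2, -0.5]
width: 0.0869
grip_force: 0.0
```

```bash
python3 -c "
from h import *
to((.5675,.369,.011))"
```

```text
shift cm [-0.18  0.39 12.14] len 12.2 turn 0 yaw 76.7 t 12.85
```

Request:
{"method": "arm_command", "body": {"moves": [-0.2,0.3,2,0,0,0,2.5,0,0,0,2.5,0,0,0,2,0,0,0,1.6,0,0,0,1,0,0,0,0.5,0,0,0,0,0,0,0,0,0]}}

```text
time: 13.6
ee_pos: [0.5679, 0.3691, 0.0125]
eef_rot: [0.116, 0.993, 0.0, 0.0]
ft_force: [0.7, -0.3, 1.6]
width: 0.087
grip_force: 0.0
```

Request:
{"method": "arm_command", "body": {"moves": [0,0,0,0,0,0,0,0,0,0,0,0,0,0,0,0,0,0,0,0,0,0,0,0,0,0,0,0,0,0,0,0,0,0,0,0,0,0,0,0,0,0,0,0,0,0,0,0], "fingers": 0, "squeeze": 15}}

```text
time: 14.6
ee_pos: [0.567, 0.3697, 0.0115]
eef_rot: [0.116, 0.993, 0.0, -0.0]
ft_force: [0.5, -0.2, -1.0]
width: 0.0314
grip_force: 15.0
```

Request:
{"method": "arm_command", "body": {"moves": [0,0,-1,0,0,0,-1.5,0,0,0,-2.5,0,0,0,-2.5,0,0,0,-2.5,0,0,0,-1.5,0,0,0,-1,0,0,0,0,0]}}

```text
time: 15.27
ee_pos: [0.5681, 0.3703, 0.1396]
eef_rot: [0.116, 0.993, 0.001, 0.001]
ft_force: [-0.5, -0.7, 0.3]
width: 0.0316
grip_force: 15.0
```

```bash
python3 -c "
from h import *
to((.439,-.2016,.12))"
```

```text
shift cm [ -0.57 -58.63   1.77] len 58.7 turn 0 yaw 76.7 t 15.2667
```

Request:
{"method": "arm_command", "body": {"moves": [0,-1,0,0,0,-2,0,0,0,-3,0,0,0,-3.7,0,0,0,-3.8,0,0,0,-3.8,0,0,0,-3.8,0,0,0,-3.8,0,0,0,-3.8,0,0,0,-3.8,0,0,-0.1,-3.8,0,0,-0.1,-3.8,0,0]}}

```text
time: 16.27
ee_pos: [0.4746, -0.0233, 0.135]
eef_rot: [0.116, 0.993, -0.0, -0.001]
ft_force: [0.3, -0.1, -0.7]
width: 0.0319
grip_force: 15.0
```

Request:
{"method": "arm_command", "body": {"moves": [-0.1,-3.8,0,0,-0.1,-3.8,0,0,-0.1,-3.8,0,0,0,-3.3,0,0,0,-2.2,0,0,0,-1.1,0,0,0,-0.5,1.5,0,0,0,2,0,0,0,2,0,0,0,1.5,0,0,0,1,0,0,0,0,0]}}

```text
time: 17.27
ee_pos: [0.4348, -0.2014, 0.0539]
eef_rot: [0.116, 0.993, 0.0, -0.002]
ft_force: [-0.6, 0.6, -1.2]
width: 0.0321
grip_force: 15.0
```

```bash
python3 -c "
from h import *
to((.439,-.2016,.0153));crop('side',260,190,460,340,4,'sm')"
```

```text
shift cm [-0.43  0.08  3.86] len 3.9 turn 0 yaw 76.7 t 17.2667
```

View pics/sm.png

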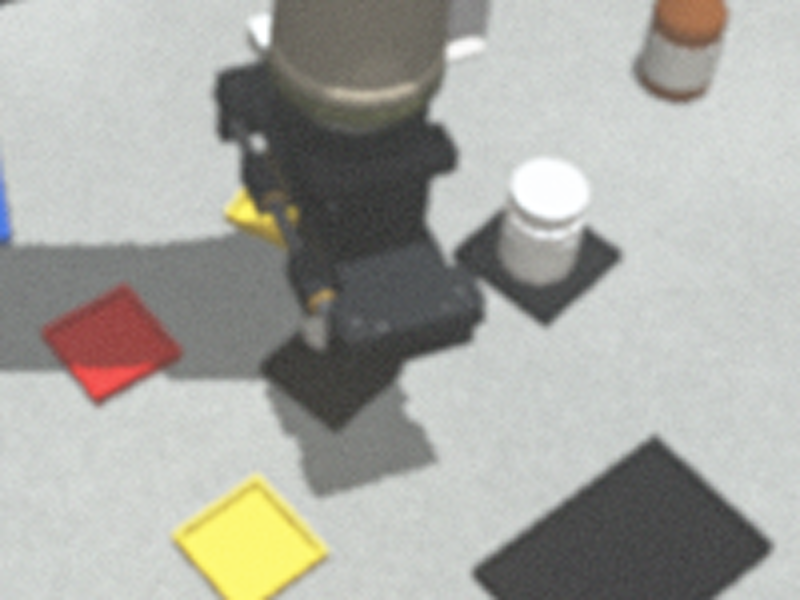

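The medium jar stands in its tray at (540,250). The small jar (315,330) is over the small tray (335,370), so I'll shift 4 mm and lower.

Request:
{"method": "arm_command", "body": {"moves": [-0.3,0,1,0,-0.1,0,1,0,0,0,0.8,0,0,0,0.6,0,0,0,0.4,0,0,0,0,0,0,0,0,0]}}

```text
time: 17.9
ee_pos: [0.4411, -0.2028, 0.0185]
eef_rot: [0.116, 0.993, 0.0, -0.0]
ft_force: [0.1, 0.2, 0.2]
width: 0.0315
grip_force: 15.0
```

Request:
{"method": "arm_command", "body": {"moves": [0,0,0,0,0,0,0,0,0,0,0,0,0,0,0,0,0,0,0,0,0,0,-1,0,0,0,-2,0,0,0,-3,0,0,0,-3,0,0,0,-2,0,0,0,0,0], "fingers": 100}}

```text
time: 18.82
ee_pos: [0.4434, -0.2038, 0.1333]
eef_rot: [0.116, 0.993, -0.0, 0.003]
ft_force: [0.3, -1.4, 0.1]
width: 0.086
grip_force: 0.0
```

```bash
python3 -c "
from h import *
a=np.radians(-11);u=np.array([np.cos(a),np.sin(a)])
g=np.array([.541,.0205])+.018*u;print(g)
to((*g,.12),79)"
```

```text
[0.55866929 0.01706544]
shift cm [-6.12 24.14  1.39] len 24.9 turn -2.3 yaw 76.7 t 18.8167
```

Request:
{"method": "arm_command", "body": {"moves": [-0.3,1.2,0,-2.3,-0.6,2.4,0,0,-0.9,3.4,0,0,-0.9,3.5,0,0,-0.9,3.5,0,0,-0.9,3.5,0,0,-0.7,3,0,0,-0.5,2,0,0,-0.3,1.2,0,0,-0.1,0.4,0,0,0,0,0,0]}}

```text
time: 19.73
ee_pos: [0.5471, 0.0224, 0.1278]
eef_rot: [0.095, 0.995, -0.0, -0.001]
ft_force: [-0.3, -0.1, 0.2]
width: 0.0872
grip_force: 0.0
```

```bash
python3 -c "
from h import *
to((.5587,.017,.004),79)
crop('top',220,110,420,260,4,'t2')"
```

```text
shift cm [-1.25 -0.3  12.38] len 12.5 turn 0.1 yaw 79.1 t 19.7333
```

View pics/t2.png

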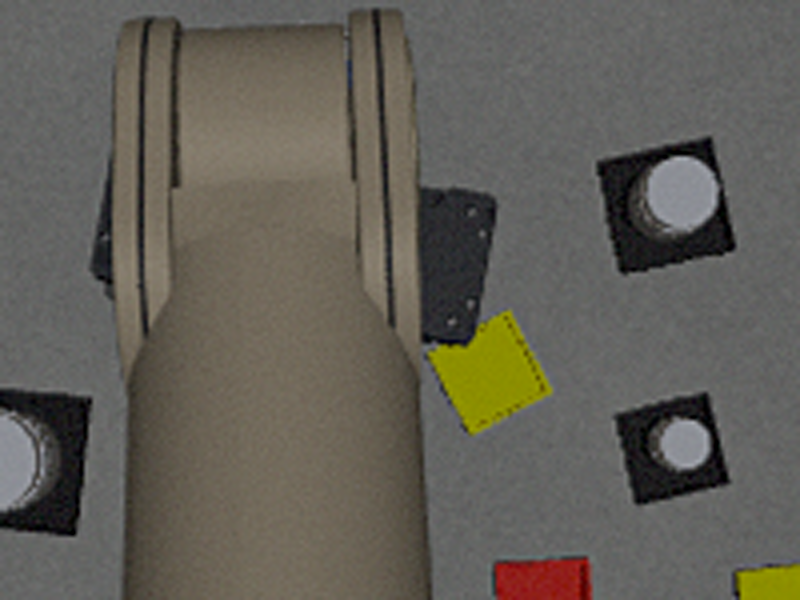

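The medium jar (682,195) and small jar (684,443) both stand in their trays. Next I'll go down on the protruding carton end.

Request:
{"method": "arm_command", "body": {"moves": [-0.8,-0.2,1,0,-0.4,-0.1,2,0,0,0,2.5,0,0,0,2.5,0,0,0,2,0,0,0,1.2,0,0,0,0.6,0,0,0,0.3,0,0,0,0,0,0,0,0,0]}}

```text
time: 20.62
ee_pos: [0.5593, 0.0165, 0.0085]
eef_rot: [0.096, 0.995, 0.0, 0.001]
ft_force: [0.2, -0.3, -0.1]
width: 0.0868
grip_force: 0.0
```

```bash
python3 -c "
from h import *
to((.5587,.017,.004),79)
for q,z,t in(((682,195),.065,(.5891,-.2007)),((684,443),.049,(.439,-.2016))):
  print(p2w('top',220+q[0]/4-.4,110+q[1]/4-.4,z)[:2]-t)"
```

```text
shift cm [0.07 0.03 0.45] len 0.5 turn 0.0 yaw 79.0 t 20.6167
[-0.00043657  0.0004525 ]
[ 3.48514548e-03 -2.92260107e-05]
```

Request:
{"method": "arm_command", "body": {"moves": [0,0,0.3,0,0,0,0.1,0,0,0,0,0]}}

```text
time: 20.87
ee_pos: [0.5588, 0.0169, 0.0037]
eef_rot: [0.096, 0.995, 0.0, 0.0]
ft_force: [0.2, -0.3, 0.2]
width: 0.0871
grip_force: 0.0
```

Request:
{"method": "arm_command", "body": {"moves": [0,0,0,0,0,0,0,0,0,0,0,0,0,0,0,0,0,0,0,0,0,0,0,0,0,0,0,0,0,0,0,0,0,0,0,0,0,0,0,0,0,0,0,0], "fingers": 0, "squeeze": 25}}

```text
time: 21.78
ee_pos: [0.5586, 0.0168, 0.0035]
eef_rot: [0.096, 0.995, 0.0, -0.0]
ft_force: [0.0, 0.0, 0.7]
width: 0.0498
grip_force: 24.9
```

Request:
{"method": "arm_command", "body": {"moves": [0.3,0,0,0,0.5,0,0,0,0.5,0,0,0,0.5,0,0,0,0.5,0,0,0,0.5,0,0,0,0.5,0,0,0,0.5,0,0,0,0.5,0,0,0,0.5,0,0,0,0.5,0,0,0,0.5,0,0,0]}}

```text
time: 22.78
ee_pos: [0.5011, 0.0279, 0.0035]
eef_rot: [0.096, 0.995, 0.0, -0.0]
ft_force: [0.7, -0.5, 0.4]
width: 0.0498
grip_force: 24.9
```

Request:
{"method": "arm_command", "body": {"moves": [0.5,0,0,0,0.5,0,0,0,0.5,0,0,0,0.5,0,0,0,0.3,0,0,0,0,0,0,0,0,0,0,0]}}

```text
time: 23.37
ee_pos: [0.479, 0.0323, 0.0035]
eef_rot: [0.096, 0.995, 0.0, -0.0]
ft_force: [-0.7, 0.3, -0.1]
width: 0.0496
grip_force: 24.9
```

```bash
python3 -c "
from h import *
crop('side',260,120,460,270,4,'p1')"
```

```text
(no output)
```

View pics/p1.png

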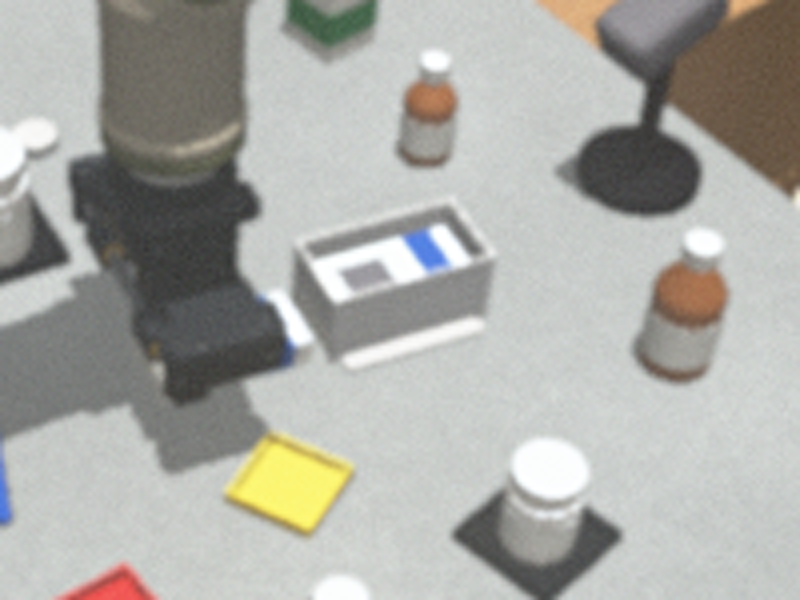

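The carton is drawn clear: its rear end at (300,345) is just outside the chute, and the stack inside has dropped level. I'll pull 2 cm more, then regrip at its middle, higher up.

Request:
{"method": "arm_command", "body": {"moves": [0.5,0,0,0,0.5,0,0,0,0.5,0,0,0,0.5,0,0,0,0,0,0,0,0,0,0,0]}}

```text
time: 23.92
ee_pos: [0.4592, 0.0362, 0.0036]
eef_rot: [0.095, 0.995, 0.0, -0.0]
ft_force: [0.4, 0.4, -0.6]
width: 0.0498
grip_force: 24.9
```

Request:
{"method": "arm_command", "body": {"moves": [0,0,0,0,0,0,0,0,0,0,0,0,0,0,0,0,0,0,-0.3,0,0,0,-0.4,0,-0.8,0,0,0,-1,0,0,0,-1,0,0,0,-0.7,0,0,0,0,0,0,0,0,0,0,0], "fingers": 100}}

```text
time: 24.92
ee_pos: [0.4941, 0.029, 0.0102]
eef_rot: [0.096, 0.995, -0.0, -0.0]
ft_force: [0.6, 1.1, -0.5]
width: 0.087
grip_force: 0.0
```

Request:
{"method": "arm_command", "body": {"moves": [0,0,0,0,0,0,0,0,0,0,0,0,0,0,0,0,0,0,0,0,0,0,0,0,0,0,0,0,0,0,0,0,0,0,0,0,0,0,0,0], "fingers": 0}}

```text
time: 25.75
ee_pos: [0.4938, 0.0294, 0.0106]
eef_rot: [0.096, 0.995, 0.0, -0.0]
ft_force: [-0.4, 0.6, 1.1]
width: 0.0496
grip_force: 24.9
```

Request:
{"method": "arm_command", "body": {"moves": [0,0,-0.5,0,0,0,-1,0,0,0,-2,0,0,0,-2.5,0,0,0,-2.5,0,0,0,-2.5,0,0,0,-1.5,0,0,0,-1,0,0,0,0,0]}}

```text
time: 26.5
ee_pos: [0.495, 0.0295, 0.148]
eef_rot: [0.096, 0.995, 0.001, 0.002]
ft_force: [-0.7, 0.3, -1.4]
width: 0.0494
grip_force: 25.0
```

```bash
python3 -c "
from h import *
to((.4967,-.3824,.13),95.2)"
```

```text
shift cm [ -8.01 -40.4    1.74] len 41.2 turn -16.2 yaw 79.0 t 26.5
```

Request:
{"method": "arm_command", "body": {"moves": [-0.2,-1,0,0,-0.4,-2,0,0,-0.6,-3,0,0,-0.7,-3.6,0,0,-0.7,-3.6,0,0,-0.7,-3.6,0,0,-0.7,-3.6,0,0,-0.7,-3.6,0,0,-0.7,-3.6,0,0,-0.7,-3.6,0,0,-0.7,-3.6,0,0,-0.6,-3,0,0]}}

```text
time: 27.5
ee_pos: [0.4924, -0.3591, 0.1439]
eef_rot: [0.096, 0.995, -0.0, -0.001]
ft_force: [-0.2, -0.3, -0.3]
width: 0.0496
grip_force: 25.0
```

Request:
{"method": "arm_command", "body": {"moves": [-0.4,-1.8,0,0,-0.2,-0.8,0,0,0,0,0,-3,0,0,0,-4,0,0,0,-4,0,0,0,-3,0,0,0,-2.2,0,0,0,0,0,0,0,0]}}

```text
time: 28.25
ee_pos: [0.495, -0.3819, 0.1447]
eef_rot: [-0.045, 0.999, 0.0, -0.001]
ft_force: [0.9, 0.1, -0.0]
width: 0.0497
grip_force: 25.0
```

```bash
python3 -c "
from h import *
to((.4967,-.3824,.05),95.2)
crop('side',340,220,540,370,4,'q1')"
```

```text
shift cm [-0.17 -0.07  9.47] len 9.5 turn -0.0 yaw 95.2 t 28.25
```

View pics/q1.png

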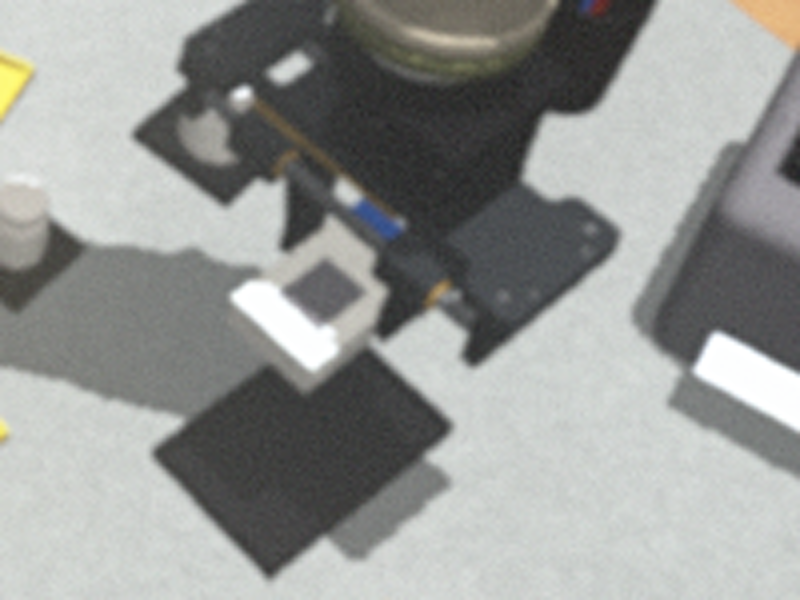

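The carton is held level, label up and in line with the long tray (300,460). I'll lower it.

Request:
{"method": "arm_command", "body": {"moves": [-0.2,-0.1,1.5,0,0,0,2.5,0,0,0,2.5,0,0,0,2,0,0,0,1,0,0,0,0,0,0,0,0,0]}}

```text
time: 28.88
ee_pos: [0.4975, -0.3834, 0.0508]
eef_rot: [-0.045, 0.999, -0.0, -0.0]
ft_force: [-0.1, -0.7, 0.1]
width: 0.0495
grip_force: 25.0
```

```bash
python3 -c "
from h import *
to((.4967,-.3824,.0142),95.2)"
```

```text
shift cm [0.07 0.11 3.66] len 3.7 turn -0.0 yaw 95.2 t 28.8833
```

Request:
{"method": "arm_command", "body": {"moves": [0,0.1,1,0,0,0,1,0,0,0,0.8,0,0,0,0.5,0,0,0,0.3,0,0,0,0,0,0,0,0,0]}}

```text
time: 29.47
ee_pos: [0.4975, -0.3825, 0.0145]
eef_rot: [-0.045, 0.999, -0.0, 0.0]
ft_force: [-0.5, -0.9, -0.9]
width: 0.05
grip_force: 25.0
```

Request:
{"method": "arm_command", "body": {"moves": [0,0,0,0,0,0,0,0,0,0,0,0,0,0,0,0,0,0,0,0,0,0,-1,0,0,0,-2,0,0,0,-3,0,0,0,-4,0,0,0,-4,0,0,0,-4,0,0,0,-2,0], "fingers": 100}}

```text
time: 30.47
ee_pos: [0.4981, -0.3837, 0.2207]
eef_rot: [-0.045, 0.999, -0.002, 0.003]
ft_force: [-0.1, -1.1, 0.6]
width: 0.087
grip_force: 0.0
```

Request:
{"method": "arm_command", "body": {"moves": [1,-1,0,0,3,-3,0,0,3,-3,0,0,3,-3,0,0,2,-2,0,0,1,-1,0,0,0,0,0,0,0,0,0,0]}}

```text
time: 31.13
ee_pos: [0.39, -0.5108, 0.2138]
eef_rot: [-0.044, 0.999, 0.001, -0.0]
ft_force: [0.5, 0.2, 0.1]
width: 0.0872
grip_force: 0.0
```

```bash
python3 -c "
from h import *
cv2.imwrite('pics/end.png',cv2.resize(r.camera('top')[100:260,110:510,::-1],None,fx=2,fy=2,interpolation=2))
cv2.imwrite('pics/end2.png',cv2.resize(r.camera('side')[80:350,180:540,::-1],None,fx=2.2,fy=2.2,interpolation=2))"
```

```text
(no output)
```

View pics/end.png

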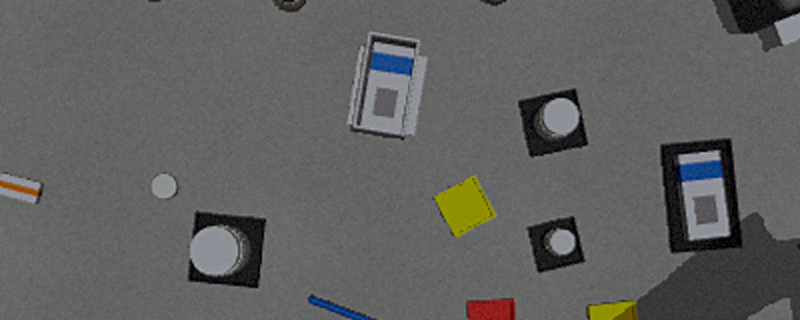

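View pics/end2.png

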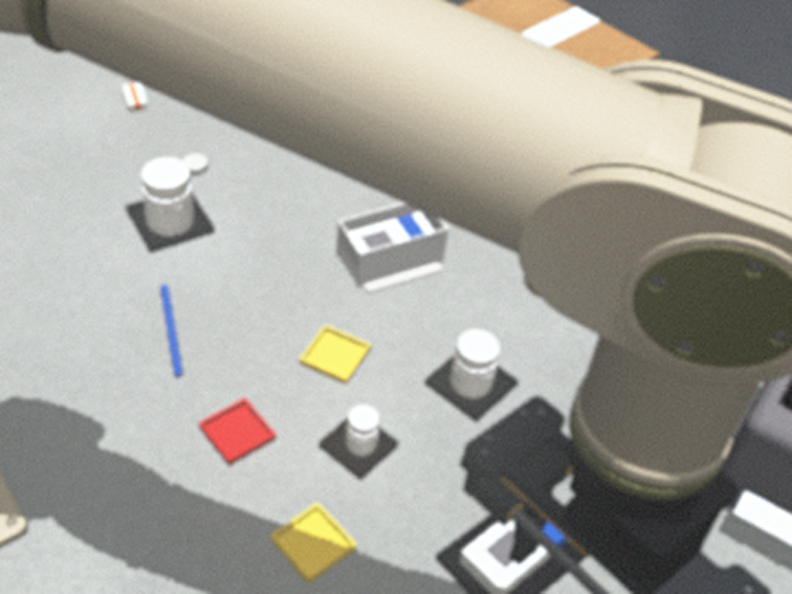

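The pictures show all three jars upright in their own trays: large (214,250), medium (558,118), small (562,242). The carton lies label up in the long tray at (703,195), and the stack is still in the chute at (385,85). I'll check the large jar's offset numerically, then hand in.

```bash
python3 -c "
from h import *
d=p2w('top',110+214/2-.25,100+250/2-.25,.081)[:2]-np.array([.4372,.2046]);print(d)
if np.linalg.norm(d)<.01: print(r.close_job())"
```

```text
[0.00040415 0.00023279]
the job is handed in; nothing more can be done
None
```

The order is made up and handed in at about 31 s of the 112 s allowed. The final pictures show all three jars upright in their own trays, the bottom carton label up in the long tray, and the other cartons still in the chute; the judge's verdict was not shown.

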